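# Fit a fine sharpening stone into the spring-jawed stone holder

## Task

Fit the thin grey sharpening stone from the wooden rest into the spring-jawed stone holder: slide one end onto a jaw's ledge and under its lip, push that jaw back on its spring, lower the raised other end inside the other jaw onto its ledge, then ease off and let go so that the springs carry it under the second lip and centre it, lying level under both lips. The stone chips easily, so never force it against the jaws, their stops or a lip, and leave everything else on the bench where it is.

Things in the scene. Friction and masses are not known exactly. Their poses are not given: they have to be found in the camera images.
- stone_center (a point): Centre (half-way up) of the fine sharpening stone: plain grey bar 50 mm wide (its x), 150 mm long (its y), 12 mm thick (its z), about 0.2 kg, the same either way round; brittle: over 28 N against the holder chips it. Starts lying flat on the rest, its underside 30 mm above the bench, overhanging the rest all round, so it can be pinched across its width from above.
- rest: Wooden rest under the stone, fixed: 34 mm (x) by 115 mm (y), 30 mm high. Origin at the centre of its underside on the bench.
- holder: Stone holder. Origin: underside centre of its fixed base, 70 mm wide (x), 324 mm long (y), 14 mm high. On it a bed, clamped anywhere up to 12 mm either way along y from the base's middle (not measured: look or feel), carries two rods along y (x = +-16 mm, tops 31 mm up) between end brackets 44 mm high, and on them two like sprung jaws facing each other. Beside the stone there is room for fingers.
- jaw_l (a joint): How far (m) the +y jaw is pushed back outwards (+y): 0 at rest, hard stop at 0.021. Spring: 3 N at rest plus 0.6 N per mm (14 N at 18 mm, 15.6 N at the stop). Smooth steel, 56 mm wide; slot open to the middle, 15 mm high, 6 mm deep, its floor 46 mm above the bench, under a flat-topped lip 5 mm thick; the floor goes on as a ledge 30 mm past the lip towards the middle.
- jaw_r (a joint): The same for the -y jaw, outwards = -y. At rest the slots' backs are 69 mm, the lips' edges 63 mm either side of the bed's middle. The stone (150 mm) is longer than the 138 mm between the backs: once in and centred, each jaw stands 6 mm back. With one jaw at rest the other must go back over 18 mm before the stone's far end clears the lip. It enters well tilted 12 degrees, far end up.
- oil: Bystander, leave alone: brown glass oil bottle, 48 mm across, 130 mm tall; origin at the centre of its underside.
- mug: Bystander, leave alone: white mug, 80 mm across, 90 mm tall; origin at the centre of its underside.
- brush: Bystander, leave alone: wooden-handled brush lying down, 170 mm long; origin at the centre of its underside.
- jar: Bystander, leave alone: glass jar with steel cap, 64 mm across, 75 mm tall; origin at the centre of its underside.
- wheel: Bystander, leave alone: spare grinding wheel lying flat, 124 mm across, 22 mm thick, with a hole; origin at the centre of its underside.
- bench_stone: Bystander, leave alone: large dark bench stone on a wooden base, 215 x 70 x 34 mm: not the one to be fitted; origin at the centre of its underside.
- knife: Bystander, leave alone: kitchen knife lying flat, about 310 mm long, wooden handle; origin at the centre of its underside.
Not all that is in view belongs to the job. What is shaped like the part that bears stone_center but orange or turquoise is not meant.

How it is judged (in metres and radians):
On the way:
1. one end of the stone is in a jaw and has pushed that jaw back at least 15 mm, the other jaw still at rest (((value of joint jaw_l above 0.015 m and value of joint jaw_r below 0.004 m and y of stone_center in the frame of holder between -0.04 and 0.04 m and z of stone_center in the frame of holder below 0.085 m and x of stone_center in the frame of holder between -0.015 and 0.015 m) or (value of joint jaw_r above 0.015 m and value of joint jaw_l below 0.004 m and y of stone_center in the frame of holder between -0.04 and 0.04 m and z of stone_center in the frame of holder below 0.085 m and x of stone_center in the frame of holder between -0.015 and 0.015 m))), for 0.1 s.
At the end, for the whole second after the job is handed in: The stone lies level (2 degrees) on both ledges with its ends under both lips, centred between the jaws (each pushed back at least 3.5 mm; 6 mm when exact), its centre within 6 mm of the holder's middle across the rods and 18 mm along them, square to 3 degrees, at rest and released (y of stone_center in the frame of holder between -0.018 and 0.018 m and x of stone_center in the frame of holder between -0.006 and 0.006 m and z of stone_center in the frame of holder between 0.0495 and 0.0545 m and angle between stone_center's own z axis and vertical below 0.035 rad and angle between the y axis of stone_center and the y axis of holder, either way round below 0.05 rad and value of joint each of jaw_l, jaw_r above 0.0035 m and velocity of joint each of jaw_l, jaw_r below 0.01 m/s); the robot touches nothing.
It fails at once if the stone is pressed or knocked against the holder with more than 28 N (it chips) (contact force between stone and holder above 28 N).
It fails at once if another thing on the bench is moved more than 30 mm (distance of any of oil, mug, brush, jar, wheel, bench_stone, knife from where it was at the start of the episode above 0.03 m).
It also fails if it takes over 64 s, if anything falls off the work surface, if the arm or the gripper's body presses on something with over 40 N, if the wrist force passes 120 N, or if a joint passes its speed limit or range.

## Robot

A 6-joint arm with a two-finger parallel gripper is mounted at the origin on the work surface. World frame = base frame: x ahead of the robot, y to its left, z up, the work surface at z = 0. Lengths are in m, angles in degrees, forces in N, time in s.
With the tool pointing down it reaches from about 0.35 to 0.875 m from the base axis. Payload 4.2 kg.
Tool frame: the origin (TCP) lies midway between the tips of the shut fingers; the grasp point (between the pads) lies 19 mm behind it; z points along the fingers, y is the line along which they close (so a half turn about z gives the same grasp; the last joint's range is limited). The gripper opens to 87 mm and grips with 3 to 60 N. Pads are 19 mm wide; open, the fingers measure 117 mm over their backs; the gripper's body (75 mm by 190 mm) begins 51 mm behind the grasp point.
Start: joints at [91.478, 22.042, 0.453, 0, -68.411, -14.817], TCP at [0.144, 0.608, 0.223] pointing down, gripper open.
Joint ranges: [-179.83, 179.83], [-69.29, 118.12], [-61.27, 80.66], [-181.25, 117.63], [-171.15, -9.14], [-177.46, 177.46]. Speed limits (degrees/s): [159.86, 159.86, 180, 180, 180, 180].

## Interface

Orientations are given as a 3x3 rotation matrix whose columns are the frame's x, y, z axes.
In Python, from station import r, cams gives the robot as it stands.
- The arm moves only by the tool play_rows, never from a script. Its argument "commands" is text: rows parted by semicolons, each of 6 numbers parted by spaces: the shift along the world's x, y, z normalised to -1 to 1, where 1 is 30 mm, then the turn, a rotation vector about the world's x, y, z normalised to -1 to 1, where 1 is 0.15 rad. A call has 1 to 20 rows; each row shifts and turns the commanded pose from where the row before left it; what a row does not reach is not made up. A row lasts 1/10 s, in which the tool goes at most 50 mm and 8.59 degrees, less where a joint would pass 70% of its speed; a pose out of reach is approached as far as the arm can. A call with a number of a shift or a turn outside -1 to 1 is refused whole. A call with a gripper value outside its range is refused whole. "grip" is the finger opening in mm, from 0 to 87, set as the call begins (left out, the last holds). The fingers move at their own pace and stop on an object; the grip force is fixed at half the most. Time passes only in rows, so rows that do not move let the fingers close. It gives the time, the measured TCP pose, the force, the opening and the grip force at its end, in the units of the state.
- r.sense(): the state, without advancing time (a new reading comes with each control period).
- cams.capture(name): name is "side" or "top"; returns (picture, depth): 400x640x3 uint8, blue, green, red; 400x640 float32, m along the optical axis (not along the pixel's ray), 0 where there is no reading.
- cams.camera_info(name): a dict with "mtx" (3x3 intrinsics, pixels), "k1" (the pictures are not rectified: a ray, as slopes to the right and down, at radius r is drawn at 1 + k1 r^2 times it, then the intrinsics apply), "R" (3x3) and "t" (3): a world point X has camera coordinates R X + t. Camera axes: x right, y down, z forward; pixel columns grow to the right and rows downward; lengths in m; the calibration is good to about 2 mm. A picture is of the moment at which its call begins. camera_info takes no time and is no camera call.
- r.finish_job(): hands the job in; it is judged then, once.
The state is a dict: "time_s": time; "joints": joint angles; "joint_velocities": joint speeds; "effort": joint torques, N m; "tcp_pos": TCP position; "ee_rot": TCP orientation; "wrist_force": force on the tool from outside, world axes, zero at the start; "moment": the same for the moment, N m; "gripper_width": opening from 0.0 (shut) to 1.0 (fully open); "gripper_force": force on a finger pad.
Only numpy, scipy, OpenCV 4.12 (cv2) and the standard library are available. Lean on these libraries where they do the work, as an engineer would, in place of code of your own. Each camera call takes 0.05 s, during which the arm holds its last target. There are 200 camera calls.

## Working session

There is one attempt and no reset: what is moved stays moved. The work goes in short steps, Python scripts to look and compute and a tool call to move; the robot and the scene stay as the last step left them, time stands still between calls to the robot, and variables do not carry over. Pictures are saved under pics/ and viewed, at most 10 in all, crops included, and the job is handed in when it is done.

Besides the shell and the picture viewer there is one more tool, called after "Request:" as name(argument=value, ...), one argument or row to a line, values as JSON. play_rows: Moves the arm, as the interface text tells. Scaled input: -1 to 1 covers 30 mm each way for a shift and 0.15 rad each way for a turn. Its arguments: {"type":"object","properties":{"commands":{"type":"string"},"grip":{"type":"number"}},"required":["commands"]}

```bash
mkdir -p pics
cat > h.py <<'E'
import numpy as np, cv2
from station import r, cams
def shot(n,f):
    im,d=cams.capture(n); cv2.imwrite(f'pics/{f}.png',im); np.save(f'pics/{f}.npy',d); return im,d
def ray(n,u,v):
    c=cams.camera_info(n); K=np.array(c['mtx']); 
    p=cv2.undistortPoints(np.array([[[u,v]]],float),K,np.array([c['k1'],0,0,0,0.]))[0,0]
    R=np.array(c['R']); t=np.array(c['t']); return -R.T@t, R.T@np.array([p[0],p[1],1.])
def atz(n,u,v,z):
    o,d=ray(n,u,v); return o+d*(z-o[2])/d[2]
def atd(n,u,v,dep):
    o,d=ray(n,u,v); return o+d*dep
def cloud(n,d):
    c=cams.camera_info(n); K=np.array(c['mtx']); v,u=np.mgrid[:400,:640]
    p=cv2.undistortPoints(np.stack([u,v],-1).reshape(-1,1,2).astype(float),K,np.array([c['k1'],0,0,0,0.])).reshape(400,640,2)
    R=np.array(c['R']); t=np.array(c['t'])
    X=np.dstack([p,np.ones((400,640))])*d[...,None]
    return (X-t)@R
def crop(f,x0,y0,x1,y1,s,out):
    im=cv2.imread(f'pics/{f}.png')[y0:y1,x0:x1]; cv2.imwrite(f'pics/{out}.png',cv2.resize(im,None,fx=s,fy=s,interpolation=cv2.INTER_CUBIC))
E
python3 - <<'E'
from h import *
shot('top','t0'); shot('side','s0')
for n in('top','side'):
    o,d=ray(n,320,200); print(n,o.round(3),d.round(3))
s=r.sense(); print(s['tcp_pos'],s['ee_rot'],s['wrist_force'],s['time_s'])
E
```

```text
top [ 0.447 -0.068  1.244] [ 0.013  0.021 -1.   ]
side [ 0.378 -0.934  0.618] [ 0.121  0.836 -0.535]
[0.14403058 0.60760131 0.22154306] [[ 9.72994783e-01 -2.30826819e-01 -3.63504969e-04]
 [-2.30827079e-01 -9.72992721e-01 -2.00622992e-03]
 [ 1.09403983e-04  2.03595804e-03 -9.99997921e-01]] [ 1.30231529 -0.85698747 -0.25772083] 0.1
```

View pics/t0.png

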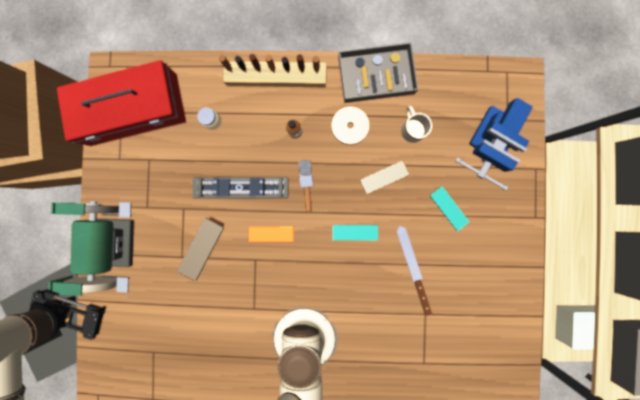

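View pics/s0.png

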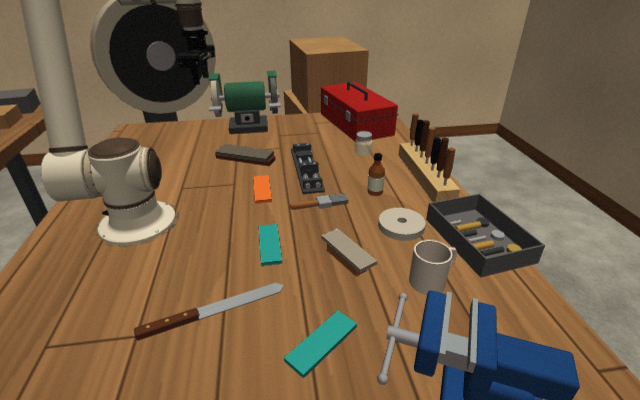

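Candidates for the stone, by pixel in the top view: beige-grey bar (385,177), orange (271,234), turquoise (355,233) and (450,208), big dark bench stone (201,248). I choose the plain grey one at (385,177), and the holder at (240,187).

Run:
```python
from h import *
d=np.load('pics/t0.npy'); C=cloud('top',d)
print('bench z',np.median(C[260:300,280:320,2]))
# stone
reg=np.zeros((400,640),bool); reg[150:205,350:420]=1
m=reg&(C[...,2]>0.03)&(C[...,2]<0.06)
P=C[m]; print('stone',len(P),P.mean(0),np.median(P[:,2]))
rect=cv2.minAreaRect(P[:,:2].astype(np.float32)); print(rect, cv2.boxPoints(rect))
reg[:]=0; reg[165:210,180:295]=1
m=reg&(C[...,2]>0.009)&(C[...,2]<0.09)
P=C[m]; print('holder',len(P),P.mean(0)); rect=cv2.minAreaRect(P[:,:2].astype(np.float32)); print(rect, cv2.boxPoints(rect))
# height profile along y on holder
for off in (-0.02,0,0.02):
    Q=P[abs(P[:,0]-P[:,0].mean()-off)<0.006]; Q=Q[np.argsort(-Q[:,1])]
    b=np.round(Q[:,1]/0.006).astype(int)
    print(off,[(round(k*6),int(1000*np.median(Q[b==k,2]))) for k in np.unique(b)])
crop('t0',180,160,300,215,6,'c1'); crop('s0',270,130,410,280,4,'c2')
```

```text
bench z 5.347222558159793e-05
stone 711 [ 0.54088023 -0.24764748  0.04173311] 0.041699811827685354
((0.5409663915634155, -0.24802175164222717), (0.050127528607845306, 0.14785772562026978), 25.91581153869629) [[ 0.4861125  -0.19248149]
 [ 0.5507337  -0.32547024]
 [ 0.5958203  -0.30356202]
 [ 0.5311991  -0.17057326]]
holder 1938 [0.4964107  0.22218744 0.03086829]
((0.5004668831825256, 0.244753897190094), (0.09839082509279251, 0.35637167096138), 5.9002203941345215) [[0.43321523 0.41693866]
 [0.46984896 0.06245491]
 [0.5677185  0.07256913]
 [0.5310848  0.4270529 ]]
-0.02 [(66, 16), (72, 15), (78, 31), (84, 41), (90, 43), (96, 21), (102, 14), (108, 16), (114, 20), (120, 18), (126, 18), (132, 13), (138, 35), (144, 64), (150, 64), (156, 65), (162, 46), (168, 42), (174, 46), (180, 45), (186, 45), (192, 30), (198, 15), (204, 15), (210, 22), (216, 24), (222, 25), (228, 22), (234, 23), (240, 24), (246, 27), (252, 28), (258, 42), (264, 45), (270, 44), (276, 46), (282, 44), (288, 63), (294, 66), (300, 66), (312, 33), (318, 31), (324, 31), (330, 29), (336, 29), (342, 32), (348, 30), (354, 41), (36
[... 492 characters left out ...]
4, 18), (330, 19), (336, 17), (342, 18), (348, 21), (354, 40), (360, 42), (372, 12), (378, 14), (384, 14), (390, 10)]
0.02 [(66, 15), (72, 14), (78, 29), (84, 41), (90, 42), (96, 27), (102, 33), (108, 30), (114, 32), (120, 31), (126, 27), (132, 31), (138, 40), (144, 65), (150, 65), (156, 64), (162, 46), (168, 47), (174, 46), (180, 46), (186, 43), (192, 29), (198, 29), (204, 28), (210, 28), (216, 28), (222, 27), (228, 28), (234, 29), (240, 27), (246, 26), (252, 26), (258, 44), (264, 45), (270, 46), (276, 45), (282, 47), (288, 63), (294, 66), (300, 65), (306, 62), (318, 32), (324, 20), (330, 28), (336, 28), (342, 23), (348, 33), (354, 41), (360, 40), (372, 12), (378, 13), (384, 12), (390, 12)]
```

View pics/c1.png

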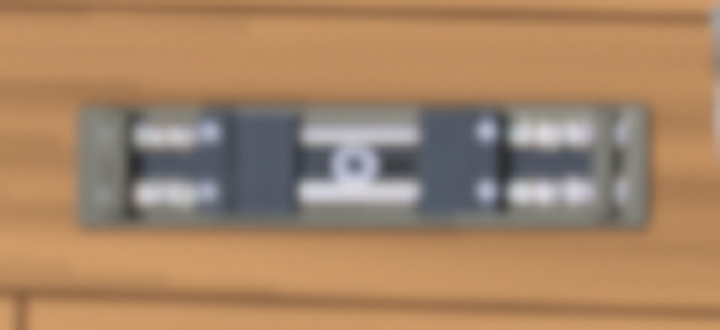

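View pics/c2.png

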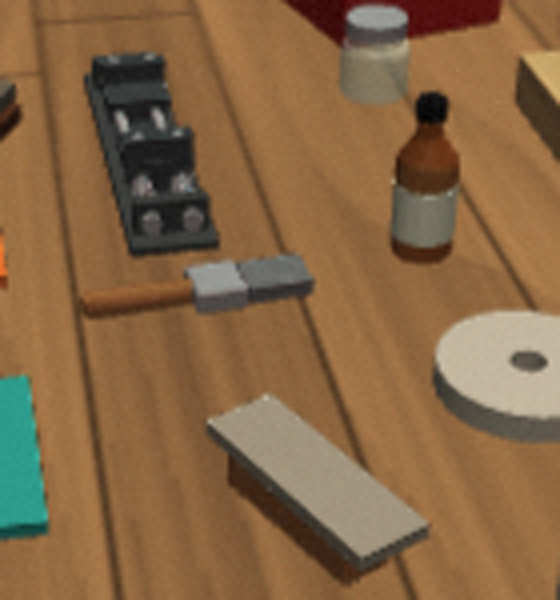

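The crops show the stone as a plain grey bar on its wooden rest. The holder lies along y, with its jaws symmetric about the ring mark at crop px (355,165). Next I refine yaw, centre and bed middle.

Run:
```python
from h import *
im=cv2.imread('pics/t0.png'); hsv=cv2.cvtColor(im,cv2.COLOR_BGR2HSV)
d=np.load('pics/t0.npy'); C=cloud('top',d)
def fit(mask,z,name):
    m=cv2.morphologyEx(mask.astype(np.uint8),cv2.MORPH_CLOSE,np.ones((7,7)))
    n,l,st,ce=cv2.connectedComponentsWithStats(m); i=1+np.argmax(st[1:,4])
    v,u=np.nonzero(l==i); P=np.array([atz('top',a,b,z)[:2] for a,b in zip(u,v)])
    rc=cv2.minAreaRect(P.astype(np.float32)); 
    w,V=np.linalg.eigh(np.cov(P.T)); a=V[:,1]*np.sign(V[1,1]); print(name,st[i],P.mean(0).round(4),'yaw',np.degrees(np.arctan2(-a[0],a[1])).round(2),rc)
S=hsv[...,1]
print('sat wood/stone/holder',S[230,200:204].mean(),S[210,300:304],S[177,380:390],S[187,195:290:10])
reg=np.zeros((400,640),bool); reg[165:210,180:298]=1; fit(reg&(S<85),0.014,'holder')
reg[:]=0; reg[150:205,350:420]=1; fit(reg&(C[...,2]>.028)&(C[...,2]<.055),0.042,'stone')
print([atz('top',180+u/6-.5,160+165/6-.5,z)[:2].round(4) for u,z in ((80,.014),(650,.014),(300,.046),(418,.046),(355,.02))])
for v in (180,187,194): print(im[v,190:292,:].mean(1).astype(int).tolist())
```

```text
sat wood/stone/holder 59.5 [128 127 128 128] [34 34 34 34 35 34 34 34 35 35] [18 48 51 52 31 15 50 40 47 19]
holder [ 193  177   95   21 1979] [0.4984 0.2256] yaw 1.63 ((0.49881890416145325, 0.22751197218894958), (0.06728620827198029, 0.3186648488044739), 1.5034430027008057)
stone [360 161  48  33 713] [ 0.5408 -0.2476] yaw 26.14 ((0.5408254861831665, -0.2478664517402649), (0.05001603066921234, 0.14845961332321167), 25.905738830566406)
[array([0.4947, 0.387 ]), array([0.5027, 0.0655]), array([0.4964, 0.253 ]), array([0.4981, 0.1882]), array([0.4983, 0.229 ])]
[143, 142, 136, 130, 128, 130, 131, 129, 125, 120, 106, 87, 97, 121, 134, 140, 139, 140, 142, 140, 139, 137, 133, 136, 143, 138, 114, 89, 78, 84, 92, 94, 93, 93, 93, 93, 94, 93, 87, 89, 113, 138, 145, 148, 148, 148, 148, 149, 150, 150, 150, 150, 150, 151, 151, 150, 151, 150, 143, 126, 104, 93, 91, 90, 89, 90, 90, 90, 94, 113, 142, 147, 117, 79, 90, 130, 160, 176, 169, 167, 177, 172, 167, 165, 171, 178, 172, 170, 156, 136, 125, 118, 121, 146, 154, 145, 133, 118, 108, 119, 126, 128]
[132, 131, 130, 127, 125, 126, 124, 118, 117, 11
[... 174 characters left out ...]
182, 161, 108, 71, 65, 65, 66, 72, 83, 91, 92, 91, 91, 91, 92, 91, 90, 88, 88, 89, 86, 74, 53, 49, 65, 80, 87, 88, 88, 87, 88, 87, 87, 87, 88, 88, 91, 103, 120, 123, 108, 88, 98, 123, 132, 128, 116, 115, 129, 140, 141]
[135, 134, 132, 127, 124, 124, 127, 123, 118, 110, 93, 77, 94, 125, 138, 141, 137, 136, 143, 148, 150, 146, 128, 114, 110, 106, 98, 88, 81, 85, 92, 95, 94, 93, 93, 94, 93, 93, 88, 90, 114, 130, 133, 133, 133, 133, 133, 133, 133, 134, 136, 139, 140, 140, 140, 140, 140, 138, 128, 110, 98, 95, 94, 94, 95, 95, 96, 96, 95, 100, 110, 110, 94, 75, 88, 119, 136, 141, 138, 144, 152, 146, 139, 134, 141, 150, 145, 139, 134, 127, 118, 104, 102, 120, 130, 129, 123, 112, 110, 123, 131, 133]
```

Request:
play_rows(
  commands="0 -0.5 1 0 0 0;0 -1 1 0 0 0;0 -1 0.5 0 0 0;0.2 -1 0.2 0 0 -0.5;0.5 -1 0 0 0 -0.5;0.5 -1 0 0 0 -0.5;0.5 -1 0 0 0 -0.5;0.5 -1 0 0 0 -0.5;0.5 -1 0 0 0 -0.5;0.5 -1 0 0 0 -0.5;0.5 -1 0 0 0 -0.5;0.5 -1 0 0 0 -0.5;0.5 -1 0 0 0 -0.5;0.5 -1 0 0 0 -0.5;0.5 -1 0 0 0 -0.5;0.5 -1 0 0 0 -0.4",
  grip=87,
)

```text
time_s: 1.7
tcp_pos: [0.3302, 0.1416, 0.3034]
ee_rot: [[0.367, -0.93, -0.0], [-0.93, -0.367, 0.0], [-0.0, 0.0, -1.0]]
wrist_force: [0.6, 0.2, 0.1]
gripper_width: 1.001
gripper_force: 0.0
```

Request:
play_rows(
  commands="0.54 -1 0 0 0 0.04;0.54 -1 0 0 0 0.04;0.54 -1 0 0 0 0.04;0.54 -1 0 0 0 0.04;0.54 -1 0 0 0 0.04;0.54 -1 0 0 0 0.04;0.54 -1 0 0 0 0.04;0.54 -1 -0.6 0 0 0.04;0.54 -1 -0.6 0 0 0.04;0.54 -1 -0.6 0 0 0.04;0.54 -1 -0.6 0 0 0.04;0.54 -1 -0.6 0 0 0.04;0.54 -1 -0.6 0 0 0.04;0 0 -1 0 0 0;0 0 -1 0 0 0;0 0 -1 0 0 0;0 0 0 0 0 0",
)

```text
time_s: 3.4
tcp_pos: [0.5371, -0.246, 0.1006]
ee_rot: [[0.439, -0.898, -0.011], [-0.898, -0.439, 0.003], [-0.007, 0.008, -1.0]]
wrist_force: [0.3, 0.6, -0.3]
gripper_width: 1.0
gripper_force: 0.0
```

Request:
play_rows(
  commands="0.12 -0.06 -1 0 0 0;0 0 -1 0 0 0;0 0 -0.5 0 0 0;0 0 0 0 0 0;0 0 0 0 0 0",
)

```text
time_s: 3.9
tcp_pos: [0.5455, -0.2489, 0.032]
ee_rot: [[0.441, -0.898, 0.002], [-0.898, -0.441, -0.001], [0.002, -0.001, -1.0]]
wrist_force: [-0.3, -0.6, 0.1]
gripper_width: 0.997
gripper_force: 0.0
```

Run:
```python
from h import *
s=r.sense(); print(np.round(s['tcp_pos'],4),np.round(s['ee_rot'],4).tolist(),s['joints'])
shot('side','s1'); crop('s1',270,170,430,300,4,'c3')
```

```text
[ 0.5455 -0.2489  0.032 ] [[0.441, -0.8975, 0.0019], [-0.8975, -0.441, -0.0009], [0.0016, -0.0013, -1.0]] [ -9.05593767  30.73779932 -16.11828936   0.04772636 -43.02806241
  35.18885325]
```

View pics/c3.png

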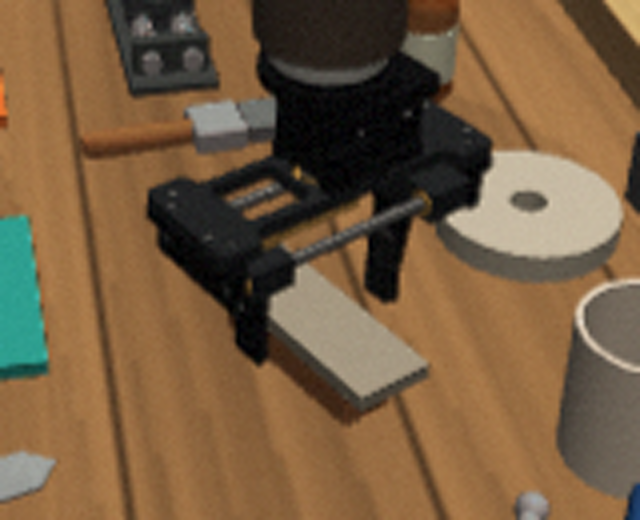

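The fingers straddle the grey stone, tips at crop px (255,350) and (380,290). Correct, lower and grip.

Request:
play_rows(
  commands="-0.15 0.04 -0.25 0 0 0;0 0 -0.25 0 0 0;0 0 0 0 0 0",
)

```text
time_s: 4.25
tcp_pos: [0.5389, -0.2472, 0.0148]
ee_rot: [[0.44, -0.898, -0.002], [-0.898, -0.44, 0.001], [-0.001, 0.001, -1.0]]
wrist_force: [-0.2, 0.2, 0.7]
gripper_width: 0.998
gripper_force: 0.0
```

Request:
play_rows(
  commands="0 0 0 0 0 0;0 0 0 0 0 0;0 0 0 0 0 0;0 0 0 0 0 0;0 0 0 0 0 0;0 0 0 0 0 0;0 0 0 0 0 0;0 0 0 0 0 0",
  grip=40,
)

```text
time_s: 5.05
tcp_pos: [0.5403, -0.2475, 0.0157]
ee_rot: [[0.44, -0.898, 0.001], [-0.898, -0.44, -0.0], [0.0, -0.001, -1.0]]
wrist_force: [1.1, 1.3, -0.5]
gripper_width: 0.571
gripper_force: 30.0
```

Request:
play_rows(
  commands="0 0 0.2 0 0 0;0 0 0.6 0 0 0;0 0 1 0 0 0;0 0 1 0 0 0;0 0 1 0 0 0;0 0 1 0 0 0;0 0 0.7 0 0 0;0 0 0 0 0 0",
)

```text
time_s: 5.85
tcp_pos: [0.5412, -0.248, 0.1841]
ee_rot: [[0.441, -0.898, 0.006], [-0.898, -0.441, -0.002], [0.004, -0.005, -1.0]]
wrist_force: [1.2, 0.3, -2.0]
gripper_width: 0.571
gripper_force: 30.0
```

Request:
play_rows(
  commands="-0.09 0.5 0 0 0 -0.19;-0.09 1 0 0 0 -0.19;-0.09 1 0 0 0 -0.19;-0.09 1 0 0 0 -0.19;-0.09 1 0 0 0 -0.19;-0.09 1 0 0 0 -0.19;-0.09 1 0 0 0 -0.19;-0.09 1 0 0 0 -0.19;-0.09 1 0 0 0 -0.19;-0.09 1 0 0 0 -0.19;-0.09 1 0 0 0 -0.19;-0.09 1 0 0 0 -0.19;-0.09 1 0 0 0 -0.19;-0.09 1 0 0 0 -0.19;-0.09 0.9 0 0 0 -0.19;0 0.5 0 0 0 0;0 0 0 0 0 0;0 0 0 0 0 0",
)

```text
time_s: 7.65
tcp_pos: [0.4987, 0.1989, 0.1794]
ee_rot: [[0.029, -1.0, -0.002], [-1.0, -0.029, -0.002], [0.001, 0.002, -1.0]]
wrist_force: [-0.0, -0.3, -2.9]
gripper_width: 0.568
gripper_force: 30.0
```

Request:
play_rows(
  commands="0 0 -0.3 -0.35 -0.01 0;0 0 -0.3 -0.35 -0.01 0;0 0 -0.3 -0.35 -0.01 0;0 0 -0.3 -0.35 -0.01 0;0 0 0 0 0 0;0 0 0 0 0 0",
)

```text
time_s: 8.25
tcp_pos: [0.4993, 0.1988, 0.1443]
ee_rot: [[0.027, -1.0, 0.005], [-0.978, -0.028, -0.208], [0.208, 0.001, -0.978]]
wrist_force: [0.7, 0.8, -1.7]
gripper_width: 0.567
gripper_force: 30.0
```

Run:
```python
from h import *
s=r.sense(); R=np.array(s['ee_rot']); print(np.round(s['tcp_pos'],4),R.round(4).tolist(),s['wrist_force'],s['joints'].round(1))
shot('side','s2'); im,d=shot('top','t2'); crop('s2',260,100,360,210,5,'c4')
C=cloud('top',d); reg=np.zeros((400,640),bool); reg[160:215,180:300]=1
hsv=cv2.cvtColor(im,cv2.COLOR_BGR2HSV)
# stone surface: grey plane points
tcp=np.array(s['tcp_pos']); Q=(C-tcp)@R   # in tool frame
m=reg&(abs(Q[...,2]+0.026)<0.008)&(abs(Q[...,1])<0.04)&(abs(Q[...,0])<.1); P=Q[m]; print(len(P))
if len(P)>20: print('tool frame x(min,max) y z',P.min(0),P.max(0),np.median(P,0))
```

```text
[0.4993 0.1988 0.1443] [[0.0273, -0.9996, 0.0048], [-0.9777, -0.0277, -0.2081], [0.2082, 0.001, -0.9781]] [ 0.70882072  0.80350416 -1.73995326] [ 44.   20.4 -19.1  10.3 -59.2 -48.4]
484
tool frame x(min,max) y z [-0.05418871 -0.03043078 -0.03398123] [ 0.07937455  0.02790335 -0.01880944] [ 0.03851069  0.00204351 -0.02617176]
```

View pics/c4.png

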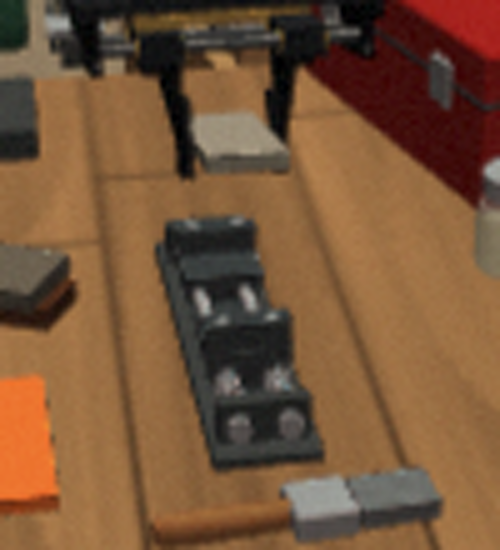

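Request:
play_rows(
  commands="0 0 -0.8 0 0 0;0 0 -0.8 0 0 0;0 0 -0.8 0 0 0;0 0 -0.4 0 0 0;0 0 -0.15 0 0 0;0 0 0 0 0 0;0 0 0 0 0 0",
)

```text
time_s: 9.05
tcp_pos: [0.5002, 0.2001, 0.0572]
ee_rot: [[0.028, -1.0, 0.008], [-0.978, -0.029, -0.207], [0.207, -0.002, -0.978]]
wrist_force: [-0.6, 1.3, -2.7]
gripper_width: 0.566
gripper_force: 30.0
```

Request:
play_rows(
  commands="0 0 -0.04 0 0 0;0 0 -0.04 0 0 0;0 0 -0.04 0 0 0;0 0 0 0 0 0",
)

```text
time_s: 9.45
tcp_pos: [0.4993, 0.1995, 0.0524]
ee_rot: [[0.028, -1.0, 0.006], [-0.978, -0.028, -0.208], [0.209, 0.0, -0.978]]
wrist_force: [0.1, 0.4, -2.7]
gripper_width: 0.567
gripper_force: 30.0
```

Request:
play_rows(
  commands="0 0 -0.03 0 0 0;0 0 -0.03 0 0 0;0 0 -0.03 0 0 0;0 0 0 0 0 0",
)

```text
time_s: 9.85
tcp_pos: [0.4993, 0.1995, 0.0495]
ee_rot: [[0.028, -1.0, 0.006], [-0.978, -0.029, -0.209], [0.209, 0.0, -0.978]]
wrist_force: [0.2, 0.5, -2.0]
gripper_width: 0.564
gripper_force: 30.0
```

Request:
play_rows(
  commands="0 0 -0.02 0 0 0;0 0 -0.02 0 0 0;0 0 0 0 0 0",
)

```text
time_s: 10.15
tcp_pos: [0.4993, 0.1995, 0.0485]
ee_rot: [[0.028, -1.0, 0.006], [-0.978, -0.029, -0.209], [0.209, 0.0, -0.978]]
wrist_force: [0.3, 1.3, -2.8]
gripper_width: 0.567
gripper_force: 30.0
```

Request:
play_rows(
  commands="0 0 -0.02 0 0 0;0 0 0 0 0 0",
)

```text
time_s: 10.35
tcp_pos: [0.4993, 0.1995, 0.0479]
ee_rot: [[0.028, -1.0, 0.006], [-0.978, -0.028, -0.209], [0.209, 0.0, -0.978]]
wrist_force: [0.1, 0.4, -2.6]
gripper_width: 0.569
gripper_force: 30.0
```

Request:
play_rows(
  commands="0 0 -0.02 0 0 0;0 0 0 0 0 0",
)

```text
time_s: 10.55
tcp_pos: [0.4993, 0.1995, 0.0473]
ee_rot: [[0.028, -1.0, 0.006], [-0.978, -0.029, -0.209], [0.209, 0.0, -0.978]]
wrist_force: [-0.1, 1.1, -2.4]
gripper_width: 0.565
gripper_force: 30.0
```

Request:
play_rows(
  commands="0 0 -0.02 0 0 0;0 0 0 0 0 0",
)

```text
time_s: 10.75
tcp_pos: [0.4994, 0.1995, 0.0468]
ee_rot: [[0.028, -1.0, 0.006], [-0.978, -0.028, -0.208], [0.209, -0.0, -0.978]]
wrist_force: [0.7, -0.9, -2.0]
gripper_width: 0.565
gripper_force: 30.0
```

Request:
play_rows(
  commands="0 0 -0.02 0 0 0;0 0 0 0 0 0",
)

```text
time_s: 10.95
tcp_pos: [0.4994, 0.1995, 0.0463]
ee_rot: [[0.028, -1.0, 0.006], [-0.978, -0.029, -0.209], [0.209, -0.0, -0.978]]
wrist_force: [-0.6, -1.1, -0.9]
gripper_width: 0.566
gripper_force: 30.0
```

Request:
play_rows(
  commands="0 0 0.03 0 0 0;0 0.05 0 0 0 0;0 0.05 0 0 0 0;0 0.05 0 0 0 0;0 0 0 0 0 0",
)

```text
time_s: 11.45
tcp_pos: [0.4994, 0.2044, 0.047]
ee_rot: [[0.028, -1.0, 0.006], [-0.978, -0.029, -0.208], [0.208, -0.0, -0.978]]
wrist_force: [-0.6, 0.6, -2.6]
gripper_width: 0.564
gripper_force: 30.0
```

Request:
play_rows(
  commands="0 0.05 0 0 0 0;0 0.05 0 0 0 0;0 0 0 0 0 0",
)

```text
time_s: 11.75
tcp_pos: [0.4995, 0.2073, 0.0471]
ee_rot: [[0.028, -1.0, 0.006], [-0.978, -0.029, -0.208], [0.208, -0.0, -0.978]]
wrist_force: [0.0, -0.7, -0.9]
gripper_width: 0.568
gripper_force: 30.0
```

Request:
play_rows(
  commands="0 0.05 0 0 0 0;0 0 0 0 0 0",
)

```text
time_s: 11.95
tcp_pos: [0.4994, 0.2087, 0.047]
ee_rot: [[0.028, -1.0, 0.006], [-0.978, -0.029, -0.208], [0.208, -0.0, -0.978]]
wrist_force: [1.0, -0.7, -1.4]
gripper_width: 0.568
gripper_force: 30.0
```

Request:
play_rows(
  commands="0 0.05 0 0 0 0;0 0 0 0 0 0",
)

```text
time_s: 12.15
tcp_pos: [0.4994, 0.2102, 0.047]
ee_rot: [[0.028, -1.0, 0.006], [-0.978, -0.029, -0.208], [0.208, -0.0, -0.978]]
wrist_force: [0.1, 0.0, -1.5]
gripper_width: 0.574
gripper_force: 30.0
```

Request:
play_rows(
  commands="0 0.035 0 0 0 0;0 0 0 0 0 0",
)

```text
time_s: 12.35
tcp_pos: [0.4994, 0.2112, 0.0471]
ee_rot: [[0.028, -1.0, 0.006], [-0.978, -0.029, -0.208], [0.208, -0.0, -0.978]]
wrist_force: [0.1, 0.5, -2.2]
gripper_width: 0.572
gripper_force: 30.0
```

Request:
play_rows(
  commands="0 0.035 0 0 0 0;0 0 0 0 0 0",
)

```text
time_s: 12.55
tcp_pos: [0.4994, 0.2123, 0.0471]
ee_rot: [[0.028, -1.0, 0.006], [-0.978, -0.029, -0.208], [0.208, -0.0, -0.978]]
wrist_force: [0.9, -0.0, -2.5]
gripper_width: 0.567
gripper_force: 30.0
```

Request:
play_rows(
  commands="0 0.035 0 0 0 0;0 0 0 0 0 0",
)

```text
time_s: 12.75
tcp_pos: [0.4994, 0.2133, 0.0471]
ee_rot: [[0.028, -1.0, 0.006], [-0.978, -0.029, -0.208], [0.208, -0.0, -0.978]]
wrist_force: [0.2, -0.5, -2.8]
gripper_width: 0.562
gripper_force: 30.0
```

Request:
play_rows(
  commands="0 0.035 0 0 0 0;0 0 0 0 0 0",
)

```text
time_s: 12.95
tcp_pos: [0.4993, 0.2143, 0.047]
ee_rot: [[0.028, -1.0, 0.006], [-0.978, -0.029, -0.209], [0.209, 0.0, -0.978]]
wrist_force: [-0.2, 0.2, -0.8]
gripper_width: 0.576
gripper_force: 30.0
```

Request:
play_rows(
  commands="0 0.035 0 0 0 0;0 0 0 0 0 0",
)

```text
time_s: 13.15
tcp_pos: [0.4992, 0.2146, 0.047]
ee_rot: [[0.028, -1.0, 0.005], [-0.977, -0.028, -0.21], [0.21, 0.001, -0.978]]
wrist_force: [1.9, -3.0, -1.1]
gripper_width: 0.568
gripper_force: 30.0
```

Request:
play_rows(
  commands="0 0.035 0 0 0 0;0 0 0 0 0 0",
)

```text
time_s: 13.35
tcp_pos: [0.4991, 0.2156, 0.047]
ee_rot: [[0.028, -1.0, 0.005], [-0.977, -0.028, -0.21], [0.21, 0.001, -0.978]]
wrist_force: [0.2, -3.7, -1.7]
gripper_width: 0.57
gripper_force: 30.0
```

Request:
play_rows(
  commands="0 0.035 0 0 0 0;0 0 0 0 0 0",
)

```text
time_s: 13.55
tcp_pos: [0.4991, 0.2169, 0.047]
ee_rot: [[0.028, -1.0, 0.005], [-0.977, -0.028, -0.209], [0.21, 0.001, -0.978]]
wrist_force: [1.1, -5.9, -3.0]
gripper_width: 0.568
gripper_force: 30.0
```

Request:
play_rows(
  commands="0 0.05 0 0 0 0;0 0.05 0 0 0 0;0 0.05 0 0 0 0;0 0.05 0 0 0 0;0 0.05 0 0 0 0;0 0 0 0 0 0",
)

```text
time_s: 14.15
tcp_pos: [0.4988, 0.2233, 0.047]
ee_rot: [[0.027, -1.0, 0.004], [-0.977, -0.028, -0.212], [0.212, 0.002, -0.977]]
wrist_force: [0.9, -7.4, -1.8]
gripper_width: 0.572
gripper_force: 30.0
```

Request:
play_rows(
  commands="0 0.05 0 0 0 0;0 0.05 0 0 0 0;0 0.05 0 0 0 0;0 0 0 0 0 0",
)

```text
time_s: 14.55
tcp_pos: [0.4986, 0.2268, 0.047]
ee_rot: [[0.027, -1.0, 0.003], [-0.977, -0.027, -0.213], [0.213, 0.003, -0.977]]
wrist_force: [3.1, -10.2, -0.2]
gripper_width: 0.572
gripper_force: 30.0
```

Run:
```python
from h import *
s=r.sense(); R=np.array(s['ee_rot']); print(np.round(s['tcp_pos'],4),R.round(4).tolist(),s['wrist_force'],s['moment'])
shot('side','s3'); shot('top','t3')
a=cv2.imread('pics/s3.png')[100:210,260:360]; b=cv2.imread('pics/t3.png')[160:215,180:300]
a=cv2.resize(a,None,fx=4.5,fy=4.5,interpolation=2)[:,:400]; b=cv2.resize(b,None,fx=3.3,fy=3.3,interpolation=2)
o=np.zeros((600,800,3),np.uint8); o[:a.shape[0],:400]=a[:600]; o[:b.shape[0],402:402+b.shape[1]]=b[:,:398]; cv2.imwrite('pics/m3.png',o)
```

```text
[0.4986 0.2268 0.047 ] [[0.0269, -0.9996, 0.003], [-0.9767, -0.0269, -0.2131], [0.2131, 0.0028, -0.977]] [  3.09011219 -10.23649509  -0.24789386] [-2.17483222 -0.96967063  0.00992842]
```

View pics/m3.png

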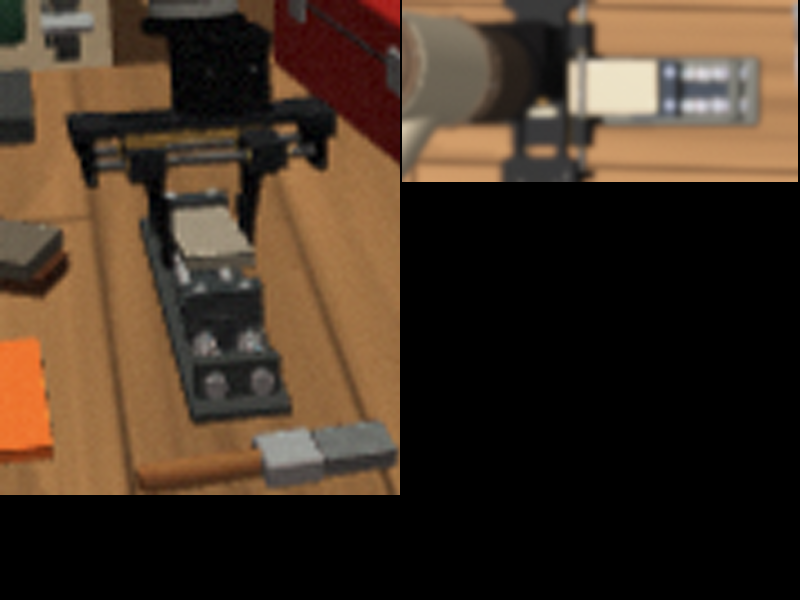

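The stone's end is in the +y jaw, and the raised -y end stands just over the -y jaw. The force (10.2 N) matches 12.4 mm of push.

Request:
play_rows(
  commands="0 0.05 0 0 0 0;0 0.05 0 0 0 0;0 0.05 0 0 0 0;0 0.04 0 0 0 0;0 0 0 0 0 0",
)

```text
time_s: 15.15
tcp_pos: [0.4984, 0.2314, 0.047]
ee_rot: [[0.026, -1.0, 0.002], [-0.976, -0.026, -0.215], [0.215, 0.004, -0.977]]
wrist_force: [4.3, -13.1, -0.3]
gripper_width: 0.57
gripper_force: 30.0
```

Request:
play_rows(
  commands="0 0.02 0 0 0 0;0 0 0 0 0 0",
)

```text
time_s: 15.35
tcp_pos: [0.4983, 0.2317, 0.047]
ee_rot: [[0.026, -1.0, 0.002], [-0.976, -0.026, -0.216], [0.215, 0.004, -0.976]]
wrist_force: [4.2, -12.4, 0.7]
gripper_width: 0.572
gripper_force: 30.0
```

Request:
play_rows(
  commands="0 0.03 0 0 0 0;0 0.03 0 0 0 0;0 0 0 0 0 0;0 0 0 0 0 0",
)

```text
time_s: 15.75
tcp_pos: [0.4983, 0.2332, 0.047]
ee_rot: [[0.026, -1.0, 0.001], [-0.976, -0.026, -0.216], [0.216, 0.004, -0.976]]
wrist_force: [4.3, -13.9, 0.2]
gripper_width: 0.569
gripper_force: 30.0
```

Request:
play_rows(
  commands="0 0.025 0 0 0 0;0 0.025 0 0 0 0;0 0 0 0 0 0;0 0 0 0 0 0",
)

```text
time_s: 16.15
tcp_pos: [0.4982, 0.2343, 0.047]
ee_rot: [[0.026, -1.0, 0.001], [-0.976, -0.026, -0.217], [0.217, 0.005, -0.976]]
wrist_force: [4.9, -14.4, 0.8]
gripper_width: 0.568
gripper_force: 30.0
```

Request:
play_rows(
  commands="0 0.025 0 0 0 0;0 0 0 0 0 0;0 0 0 0 0 0",
)

```text
time_s: 16.45
tcp_pos: [0.4982, 0.2349, 0.047]
ee_rot: [[0.026, -1.0, 0.001], [-0.976, -0.026, -0.217], [0.217, 0.005, -0.976]]
wrist_force: [5.5, -14.7, 0.8]
gripper_width: 0.566
gripper_force: 30.0
```

Request:
play_rows(
  commands="0 0.006 -0.045 0.12 0.003 0;0 0.006 -0.045 0.12 0.003 0;0 0.007 -0.045 0.12 0.003 0;0 0.008 -0.045 0.12 0.003 0;0 0 0 0 0 0;0 0 0 0 0 0",
)

```text
time_s: 17.05
tcp_pos: [0.4981, 0.2357, 0.0414]
ee_rot: [[0.026, -1.0, -0.001], [-0.989, -0.026, -0.146], [0.146, 0.005, -0.989]]
wrist_force: [5.1, -16.3, 0.4]
gripper_width: 0.567
gripper_force: 30.0
```

Request:
play_rows(
  commands="0 -0.01 0 0 0 0;0 0.009 -0.045 0.12 0.003 0;0 0 0 0 0 0",
)

```text
time_s: 17.35
tcp_pos: [0.4981, 0.2358, 0.0399]
ee_rot: [[0.026, -1.0, -0.001], [-0.992, -0.026, -0.127], [0.127, 0.005, -0.992]]
wrist_force: [4.9, -14.5, 0.5]
gripper_width: 0.568
gripper_force: 30.0
```

Request:
play_rows(
  commands="0 0.010 -0.045 0.12 0.003 0;0 0 0 0 0 0",
)

```text
time_s: 17.55
tcp_pos: [0.498, 0.2361, 0.0385]
ee_rot: [[0.026, -1.0, -0.002], [-0.994, -0.026, -0.109], [0.109, 0.005, -0.994]]
wrist_force: [4.1, -14.9, -0.9]
gripper_width: 0.567
gripper_force: 30.0
```

Request:
play_rows(
  commands="0 0.011 -0.045 0.12 0.003 0;0 0 0 0 0 0",
)

```text
time_s: 17.75
tcp_pos: [0.498, 0.2365, 0.0371]
ee_rot: [[0.026, -1.0, -0.002], [-0.996, -0.026, -0.091], [0.091, 0.005, -0.996]]
wrist_force: [3.4, -14.7, -0.6]
gripper_width: 0.572
gripper_force: 30.0
```

Request:
play_rows(
  commands="0 0.013 -0.045 0.12 0.003 0;0 0.013 -0.045 0.12 0.003 0;0 0 0 0 0 0",
)

```text
time_s: 18.05
tcp_pos: [0.498, 0.2373, 0.0343]
ee_rot: [[0.026, -1.0, -0.003], [-0.998, -0.026, -0.055], [0.055, 0.005, -0.998]]
wrist_force: [3.3, -15.5, -0.8]
gripper_width: 0.57
gripper_force: 30.0
```

Request:
play_rows(
  commands="0 0.014 -0.045 0.12 0.003 0;0 0.014 -0.04 0.12 0.003 0;0 0 0 0 0 0",
)

```text
time_s: 18.35
tcp_pos: [0.498, 0.2382, 0.0318]
ee_rot: [[0.027, -1.0, -0.004], [-0.999, -0.027, -0.019], [0.018, 0.004, -1.0]]
wrist_force: [2.5, -14.8, -0.3]
gripper_width: 0.563
gripper_force: 30.0
```

Request:
play_rows(
  commands="0 0.008 -0.02 0.06 0 0;0 0.008 -0.02 0.06 0 0;0 0 0 0 0 0",
)

```text
time_s: 18.65
tcp_pos: [0.498, 0.2387, 0.0316]
ee_rot: [[0.028, -1.0, -0.004], [-1.0, -0.028, -0.001], [0.001, 0.004, -1.0]]
wrist_force: [1.8, -15.8, 6.3]
gripper_width: 0.569
gripper_force: 30.0
```

Run:
```python
from h import *
s=r.sense(); print(np.round(s['tcp_pos'],4),np.array(s['ee_rot']).round(4).tolist(),s['wrist_force'],s['moment'])
shot('side','s4'); im,d=shot('top','t4'); crop('s4',290,130,345,200,8,'c5')
C=cloud('top',d); P=C[165:212,235:298].reshape(-1,3); P=P[(abs(P[:,0]-.498)<.02)&(P[:,2]>.008)]
b=np.round(P[:,1]/.004).astype(int); print([(int(k*4),int(1000*np.median(P[b==k,2])),int((b==k).sum())) for k in np.unique(b)])
```

```text
[0.498  0.2387 0.0316] [[0.0275, -0.9996, -0.0037], [-0.9996, -0.0275, -0.0011], [0.001, 0.0037, -1.0]] [  1.81326109 -15.77031803   6.27057443] [-4.46801451 -0.60149028 -0.11278559]
[(68, 12, 12), (72, 16, 13), (76, 15, 19), (80, 32, 27), (84, 42, 15), (88, 44, 13), (92, 42, 12), (96, 27, 9), (100, 25, 17), (104, 29, 18), (108, 30, 11), (112, 23, 12), (116, 19, 18), (120, 25, 18), (124, 29, 11), (128, 28, 13), (132, 24, 14), (136, 21, 16), (140, 42, 40), (144, 66, 20), (148, 65, 17), (152, 66, 13), (156, 65, 13), (160, 56, 13), (164, 58, 15), (168, 58, 18), (172, 57, 19), (176, 57, 13), (180, 56, 13), (184, 59, 17), (188, 58, 21), (192, 57, 14), (196, 58, 13), (200, 58, 14), (204, 59, 29), (208, 116, 35), (212, 115, 32), (216, 57, 13), (228, 56, 12)]
```

View pics/c5.png

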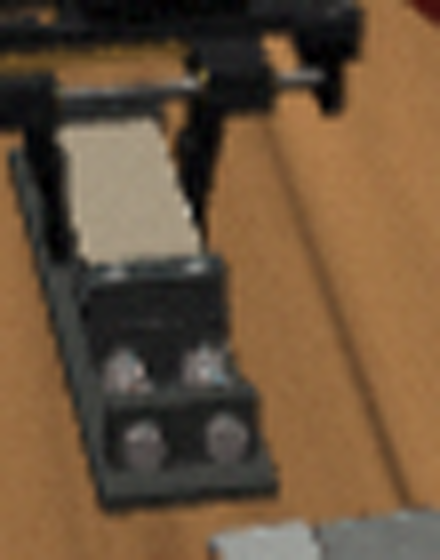

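The stone is level (top at 58 mm) and inside both lips, so take off the downward press, then ease back.

Request:
play_rows(
  commands="0 0 0.02 0 0 0;0 0 0.01 0 0 0;0 0 0 0 0 0",
)

```text
time_s: 19.05
tcp_pos: [0.498, 0.2387, 0.0317]
ee_rot: [[0.028, -1.0, -0.004], [-1.0, -0.028, -0.001], [0.001, 0.004, -1.0]]
wrist_force: [2.9, -16.8, 1.4]
gripper_width: 0.57
gripper_force: 30.0
```

Request:
play_rows(
  commands="0 -0.04 0 0 0 0;0 -0.04 0 0 0 0;0 -0.04 0 0 0 0;0 0 0 0 0 0",
)

```text
time_s: 19.45
tcp_pos: [0.4981, 0.2359, 0.0317]
ee_rot: [[0.028, -1.0, -0.003], [-1.0, -0.028, -0.0], [-0.0, 0.003, -1.0]]
wrist_force: [3.7, -14.1, 1.3]
gripper_width: 0.575
gripper_force: 30.0
```

Request:
play_rows(
  commands="0 -0.04 0.01 0 0 0;0 -0.04 0 0 0 0;0 -0.04 0 0 0 0;0 -0.04 0 0 0 0;0 0 0 0 0 0",
)

```text
time_s: 19.95
tcp_pos: [0.4983, 0.2317, 0.0317]
ee_rot: [[0.028, -1.0, -0.003], [-1.0, -0.028, 0.001], [-0.001, 0.003, -1.0]]
wrist_force: [3.1, -11.1, -0.7]
gripper_width: 0.57
gripper_force: 30.0
```

Request:
play_rows(
  commands="0 -0.04 0 0 0 0;0 -0.04 0 0 0 0;0 -0.04 0 0 0 0;0 0 0 0 0 0",
)

```text
time_s: 20.35
tcp_pos: [0.4984, 0.2296, 0.0317]
ee_rot: [[0.028, -1.0, -0.002], [-1.0, -0.028, 0.003], [-0.003, 0.002, -1.0]]
wrist_force: [0.9, -6.8, -1.8]
gripper_width: 0.569
gripper_force: 30.0
```

Request:
play_rows(
  commands="0 -0.04 0 0 0 0;0 -0.04 0 0 0 0;0 -0.04 0 0 0 0;0 -0.04 0 0 0 0;0 0 0 0 0 0",
)

```text
time_s: 20.85
tcp_pos: [0.4986, 0.2262, 0.0317]
ee_rot: [[0.028, -1.0, -0.001], [-1.0, -0.028, 0.005], [-0.005, 0.0, -1.0]]
wrist_force: [-2.3, -2.5, -6.2]
gripper_width: 0.567
gripper_force: 30.0
```

Request:
play_rows(
  commands="0 -0.03 0 0 0 0;0 -0.03 0 0 0 0;0 0 0 0 0 0",
)

```text
time_s: 21.15
tcp_pos: [0.4988, 0.2247, 0.032]
ee_rot: [[0.028, -1.0, 0.0], [-1.0, -0.028, 0.006], [-0.006, -0.0, -1.0]]
wrist_force: [-4.2, -0.1, -7.9]
gripper_width: 0.568
gripper_force: 30.0
```

Request:
play_rows(
  commands="0 0 -0.02 0 0 0;0 0 -0.01 0 0 0;0 0 0 0 0 0",
)

```text
time_s: 21.45
tcp_pos: [0.4989, 0.2247, 0.0319]
ee_rot: [[0.029, -1.0, 0.0], [-1.0, -0.029, 0.006], [-0.006, -0.001, -1.0]]
wrist_force: [-6.3, -0.3, -2.3]
gripper_width: 0.571
gripper_force: 30.0
```

Run:
```python
from h import *
im,d=shot('top','t5')
C=cloud('top',d); P=C[165:212,180:298].reshape(-1,3); P=P[(abs(P[:,0]-.498)<.02)&(P[:,2]>.008)]
b=np.round(P[:,1]/.004).astype(int); print([(int(k*4),int(1000*np.median(P[b==k,2])),int((b==k).sum())) for k in np.unique(b)])
```

```text
[(68, 14, 12), (72, 14, 12), (76, 15, 21), (80, 32, 26), (84, 41, 17), (88, 43, 12), (92, 43, 12), (96, 24, 10), (100, 25, 15), (104, 30, 19), (108, 25, 11), (112, 23, 13), (116, 20, 19), (120, 29, 15), (124, 26, 13), (128, 28, 13), (132, 30, 16), (136, 54, 40), (140, 66, 15), (144, 66, 18), (148, 65, 17), (152, 65, 14), (156, 58, 13), (160, 57, 13), (164, 58, 15), (168, 58, 18), (172, 57, 18), (176, 59, 16), (180, 331, 139), (184, 313, 168), (188, 242, 76), (192, 389, 73), (196, 392, 59), (200, 396, 51), (204, 398, 43), (208, 399, 32), (212, 399, 47), (216, 399, 36), (220, 400, 31), (224, 399, 33), (228, 400, 24), (232, 399, 29), (236, 400, 30), (240, 399, 24), (244, 397, 26), (248, 395, 22), (252, 393, 19), (256, 390, 26), (260, 390, 14), (264, 375, 1), (268, 373, 4), (272, 367, 10), (276, 367, 11), (280, 366, 6), (284, 363, 6), (288, 363, 3), (292, 358, 2)]
```

Request:
play_rows(
  commands="-0.03 0 0 0 0 0;0 0 0 0 0 0",
)

```text
time_s: 21.7
tcp_pos: [0.499, 0.225, 0.0319]
ee_rot: [[0.029, -1.0, 0.002], [-1.0, -0.029, 0.007], [-0.007, -0.003, -1.0]]
wrist_force: [-2.9, -1.6, -3.0]
gripper_width: 0.561
gripper_force: 30.0
```

Request:
play_rows(
  commands="0 0 0 0 0 0;0 0 0 0 0 0;0 0 0 0 0 0;0 0 0 0 0 0;0 0 0 0 0 0",
  grip=66,
)

```text
time_s: 22.2
tcp_pos: [0.499, 0.225, 0.0318]
ee_rot: [[0.029, -1.0, 0.002], [-1.0, -0.029, 0.007], [-0.007, -0.002, -1.0]]
wrist_force: [-0.4, 0.2, -0.1]
gripper_width: 0.752
gripper_force: 0.0
```

Request:
play_rows(
  commands="0 0 0.2 0 0 0;0 0 0.5 0 0 0;0 0 1 0 0 0;0 0 1 0 0 0;0 0 1 0 0 0;0 -0.5 1 0 0 0;0 -1 1 0 0 0;0 -1 0.5 0 0 0;0 -1 0 0 0 0;0 -1 0 0 0 0;0 -1 0 0 0 0;0 -1 0 0 0 0;0 -1 0 0 0 0;0 -1 0 0 0 0;0 0 0 0 0 0",
)

```text
time_s: 23.7
tcp_pos: [0.498, -0.0329, 0.2179]
ee_rot: [[0.025, -1.0, 0.001], [-1.0, -0.025, 0.006], [-0.006, -0.001, -1.0]]
wrist_force: [-0.1, 0.6, 0.7]
gripper_width: 0.757
gripper_force: 0.0
```

Run:
```python
from h import *
shot('side','s6'); im,d=shot('top','t6')
C=cloud('top',d); P=C[165:212,180:298].reshape(-1,3); P=P[(abs(P[:,0]-.498)<.02)&(P[:,2]>.008)&(P[:,2]<.1)]
b=np.round(P[:,1]/.004).astype(int); print([(int(k*4),int(1000*np.median(P[b==k,2])),int((b==k).sum())) for k in np.unique(b)])
reg=(C[...,2]>.053)&(C[...,2]<.0615)&(C[...,1]>.155)&(C[...,1]<.29)&(abs(C[...,0]-.498)<.05); Q=C[reg]
A=np.c_[Q[:,:2],np.ones(len(Q))]; print('slopes',np.linalg.lstsq(A,Q[:,2],rcond=None)[0], Q.mean(0),cv2.minAreaRect(Q[:,:2].astype(np.float32)))
a=cv2.imread('pics/s6.png')[120:210,280:360]; b=im[160:215,180:300]
a=cv2.resize(a,None,fx=5,fy=5,interpolation=2); b=cv2.resize(b,None,fx=3.2,fy=3.2,interpolation=2)
o=np.zeros((460,800,3),np.uint8); o[:a.shape[0],:400]=a; o[:b.shape[0],402:402+b.shape[1]]=b; cv2.imwrite('pics/m6.png',o)
```

```text
[(340, 33, 1), (348, 33, 5), (352, 44, 4), (356, 44, 4), (360, 43, 4), (372, 12, 4), (376, 12, 6), (380, 13, 10), (384, 13, 15), (388, 12, 8)]
slopes [0. 0. 0.] [nan nan nan] ((0.0, 0.0), (0.0, 0.0), 0.0)<stdin>:6: RuntimeWarning: Mean of empty slice.
  ret = um.true_divide(
```

View pics/m6.png

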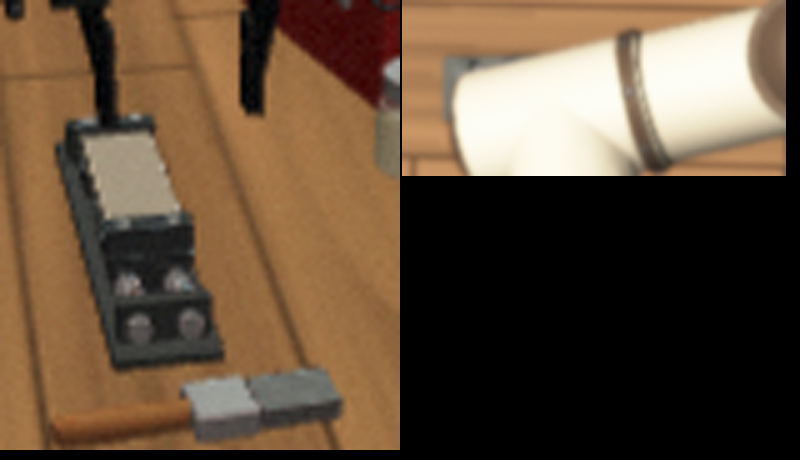

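The side view shows the stone between both jaws, its ends under the lips (crop px (115,130) and (145,215)). The arm hides it from above, so I clear the view for one numeric check.

Request:
play_rows(
  commands="0 -1 0 0 0 0;0 -1 0 0 0 0;0 -1 0 0 0 0;0 -1 0 0 0 0;0 -1 0 0 0 0;0 -1 0 0 0 0;0 -1 0 0 0 0;0 -1 0 0 0 0;0 0 0 0 0 0;0 0 0 0 0 0",
)

```text
time_s: 24.8
tcp_pos: [0.4987, -0.2699, 0.2172]
ee_rot: [[0.028, -1.0, 0.001], [-1.0, -0.028, 0.006], [-0.006, -0.001, -1.0]]
wrist_force: [-0.5, 0.3, -1.1]
gripper_width: 0.76
gripper_force: 0.0
```

Run:
```python
from h import *
im,d=shot('top','t7')
C=cloud('top',d); P=C[165:212,180:298].reshape(-1,3); P=P[(abs(P[:,0]-.498)<.02)&(P[:,2]>.008)&(P[:,2]<.1)]
b=np.round(P[:,1]/.004).astype(int); print([(int(k*4),int(1000*np.median(P[b==k,2]))) for k in np.unique(b)])
reg=(C[...,2]>.053)&(C[...,2]<.0615)&(C[...,1]>.16)&(C[...,1]<.285)&(abs(C[...,0]-.498)<.05); Q=C[reg]
if len(Q)>50:
    A=np.c_[Q[:,:2],np.ones(len(Q))]; print(len(Q),'slopes',np.linalg.lstsq(A,Q[:,2],rcond=None)[0], Q.mean(0),cv2.minAreaRect(Q[:,:2].astype(np.float32)))
```

```text
[(68, 13), (72, 13), (76, 16), (80, 33), (84, 43), (88, 43), (92, 43), (96, 20), (100, 31), (104, 27), (108, 27), (112, 20), (116, 18), (120, 20), (124, 29), (128, 27), (132, 22), (136, 55), (140, 67), (144, 66), (148, 65), (152, 65), (156, 58), (160, 57), (164, 57), (168, 58), (172, 58), (176, 57), (180, 57), (184, 58), (188, 57), (192, 57), (196, 58), (200, 57), (204, 57), (208, 57), (212, 57), (216, 58), (220, 57), (224, 57), (228, 56), (232, 58), (236, 57), (240, 56), (244, 57), (248, 57), (252, 57), (256, 58), (260, 57), (264, 57), (268, 59), (272, 58), (276, 58), (280, 57), (284, 56), (288, 58), (292, 61), (296, 65), (300, 65), (304, 66), (308, 65), (320, 34), (324, 32), (328, 27), (332, 25), (336, 26), (340, 26), (344, 28), (348, 31), (352, 37), (356, 43), (360, 43), (372, 13), (376, 13), (380, 12), (384, 12), (388, 13)]
578 slopes [0.00051692 0.00367616 0.05661138] [0.49847557 0.22219568 0.05768588] ((0.4983976185321808, 0.2224763035774231), (0.048840418457984924, 0.12525779008865356), 1.4728093147277832)
```

Level, top at 58 mm, 138 mm visible between the lips, x within 1 mm, yaw 1.5° against the holder's 1.5°. All good, so I hand it in.

```bash
python3 -c "
from station import r
print(r.finish_job())"
```

```text
the job is handed in; nothing more can be done
None
```

The stone is in the holder, level and centred under both lips with the gripper clear, and the job was handed in at about 25 s; the hand-in returned no verdict, so this rests on my own last camera check.

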